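# Slide the logger battery home in its charging corner

## Robot

A 7-joint arm with a two-finger parallel gripper is mounted at the origin on a cart in front of the work surface, level with it; the furniture and walls round the work are solid. World frame = base frame: x ahead of the robot, y to its left, z up, the work surface at z = 0. Lengths are in m, angles in rad, forces in N, time in s.
With the tool pointing down it reaches from about 0.4 to 0.9 m from the base axis. Payload 5.6 kg.
Tool frame: the origin (TCP) lies between the finger pads; the fingertips stand 11 mm ahead of it and the grasp point (between the pads) lies 8 mm behind it (env.tip_reach is the distance from the TCP to the fingertips, in m); z points along the fingers, y is the line along which they close (so a half turn about z gives the same grasp; the last joint's range is limited). The gripper opens to 92 mm and grips with 3 to 60 N. Pads are 20 mm wide; open, the fingers measure 128 mm over their backs; the gripper's body (75 mm by 189 mm) begins 69 mm behind the grasp point.
Start: joints at [-1.334, 0.468, -0.012, 1.603, 0.006, 1.071, -0.056], TCP at [0.18, 0.625, 0.226] pointing down, gripper open.
Joint ranges: [-2.53, 2.53], [-0.31, 2.02], [-1.57, 1.55], [0.28, 2.44], [-1.29, 4.43], [0.15, 1.84], [-2.92, 2.92]. Speed limits (rad/s): [2.57, 2.57, 3.14, 3.14, 3.14, 3.14, 3.14].

## Interface

Orientations are given as a unit quaternion [w, x, y, z].
In Python, from bench import env, camera gives the robot as it stands.
- The arm moves only by the shell command python3 -m jog 'ROWS'. ROWS is text: rows parted by semicolons, each of 5 numbers parted by spaces: the shift along the tool's x, y, z in mm, then the turn about the tool's z in degrees, then the finger opening in mm, from 0 to 91.9. A call has 1 to 12 rows; each row shifts and turns the commanded pose from where the row before left it, along the tool's axes as they then stand; what a row does not reach is not made up. A row lasts 1/12 s, in which the tool goes at most 41.7 mm and 7.16 degrees, less where a joint would pass 70% of its speed; a pose out of reach is approached as far as the arm can. A call with a gripper value outside its range is refused whole. The fingers move at their own pace and stop on an object; the grip force is fixed at half the most. Time passes only in rows, so rows that do not move let the fingers close. It gives the time, the measured TCP pose, the force, the opening and the grip force at its end, in the units of the state.
- env.state(): the state, without advancing time (a new reading comes with each control period).
- camera(name): name is "scene" or "side" or "wrist"; returns a dict with "frame" (420x560x3 uint8, red, green, blue), "camera_matrix" (3x3 intrinsics, pixels), "R" (3x3) and "t" (3): a world point X has camera coordinates R X + t; the wrist camera has in their place "mount" (4x4, takes a point from camera to tool coordinates, whose origin is the TCP and whose axes are the flange's). Camera axes: x right, y down, z forward; pixel columns grow to the right and rows downward; lengths in m; the calibration is good to about 2 mm. A picture is of the moment at which its call begins: read the wrist's pose just before it. There is no depth.
- env.job_done(): hands the job in; it is judged then, once.
The state is a dict: "time_s": time; "joint_pos": joint angles; "joint_velocities": joint speeds; "tau": joint torques, N m; "ee_pos": TCP position; "ee_rot": TCP orientation; "contact_force": force on the tool from outside, world axes, zero at the start; "torque": the same for the moment, N m; "grip_width": finger opening in m; "gripper_force": force on a finger pad.
Only numpy, scipy, OpenCV 4.12 (cv2) and the standard library are available. Lean on these libraries where they do the work, as an engineer would, in place of code of your own. Each camera call takes 0.05 s, during which the arm holds its last target. There are 200 camera calls.

## Task

Push the heavy green battery with the fingertips along the bench into the charging corner, until one long side lies flush against the back rail with the copper strips and its end lies flush against the side rail. Push it low, on the lower half of its sides, and steadily, so that it slides upright and never tips; do not grip it, lift it or knock it along. Leave the beaker, the tin and the porous stone where they stand, and finish with the hand clear.

Things in the scene. Friction and masses are not known exactly. Their poses are not given: they have to be found in the camera images.
- battery: loose sealed battery: upright box 66 (x) x 110 (y) x 92 (z) mm, dark green with a black top, about 1 kg; friction about 0.6: sliding takes 4 to 10 N, over 20 if the fingers drag down on it; a push above 45 mm can tip it. Origin: centre of its underside; x across its depth, roughly away from the robot; y along its length. Starts before and left of home, turned up to 0.3 rad
- dock: charging corner fixed to the bench (place and yaw vary): two aluminium rails 25 mm high, 12 mm thick, at a right angle. Origin: inside corner at bench level. The back rail's face (x = 0, with two copper strips) faces the robot and runs 130 mm along +y, to the left; the side rail's face (y = 0) faces left and runs 95 mm along -x, towards the robot
- beaker: glass beaker, 65 mm wide and 83 mm high, a bystander; origin at the centre of its underside
- tin: closed round grey-white moisture tin, 64 mm wide and 37 mm high, a bystander; origin at the centre of its underside
- stone: rust-brown porous stone disc, 60 mm wide and 10 mm high, a bystander; origin at the centre of its underside
- home (a point): point on the bench in the dock (same axes as the dock) where the battery's origin lies when it is home, its axes along the dock's: x = -0.033, y = +0.055 in the dock's frame

How it is judged:
At the end, for the whole second after the job is handed in: The battery stands upright and still on the bench in the charging corner: its long side within 5 mm of the back rail and its end within 5 mm of the side rail, square to them within 0.05 rad (x of battery in the frame of dock between -0.038 and -0.028 m and y of battery in the frame of dock between 0.05 and 0.06 m and angle between the x axis of battery and the x axis of dock, either way round below 0.05 rad and angle between battery's own z axis and vertical below 0.05 rad and height (world z) of battery below 0.005 m and linear speed of battery below 0.01 m/s); the robot touches nothing.
It fails at once if the battery tips (more than about 9 degrees) (angle between battery's own z axis and vertical above 0.15 rad).
It fails at once if the battery is lifted off the bench or taken between the fingers (height (world z) of battery above 0.012 m or (x of the grasp point in the frame of battery between -0.025 and 0.025 m and y of the grasp point in the frame of battery between -0.045 and 0.045 m and z of the grasp point in the frame of battery below 0.09 m)).
It fails at once if the battery is pushed with the fingertips above its lower half (contact force between the fingers and battery above 1 N and z of the grasp point in the frame of battery above 0.07 m).
It fails at once if the battery is knocked along (faster than 0.35 m/s) (linear speed of battery above 0.35 m/s).
It fails at once if the beaker, tin or stone is displaced by more than 20 mm or tipped (distance of any of beaker, tin, stone from where it was at the start of the episode above 0.02 m or angle between any of beaker, tin, stone's own z axis and vertical above 0.3 rad).
It also fails if it takes over 72 s, if anything falls off the work surface, if the arm or the gripper's body presses on something with over 40 N, if the wrist force passes 120 N, or if a joint passes its speed limit or range.

## Working session

There is one attempt and no reset: what is moved stays moved. The work goes in short steps, Python scripts to look and compute and a shell command to move; the robot and the scene stay as the last step left them, time stands still between calls to the robot, and variables do not carry over. Pictures are saved under pics/ and viewed, at most 10 in all, crops included, and the job is handed in when it is done.

```bash
mkdir -p pics; python3 - <<'E'
from bench import env,camera
import cv2,numpy as np
s=env.state();print(s['time_s'],s['ee_pos'],s['ee_rot'],s['grip_width'])
for n in("scene","side"):
    c=camera(n);cv2.imwrite(f"pics/{n}0.png",c["frame"][:,:,::-1]);np.savez(f"{n}0.npz",**c)
    print(n,-c["R"].T@c["t"])
E
```

```text
0.0 [0.17941622 0.62415058 0.22465348] [-5.86695309e-05  1.39467114e-01  9.90226305e-01 -8.85753314e-04] 0.09177401151382547
scene [0.89177045 0.40293367 0.97681151]
side [0.4519105  0.84333508 0.60760839]
```

View pics/scene0.png

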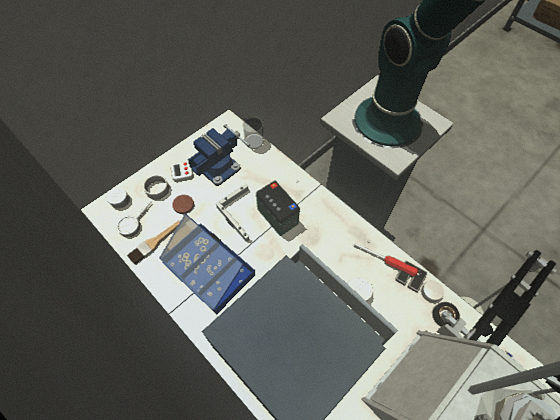

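View pics/side0.png

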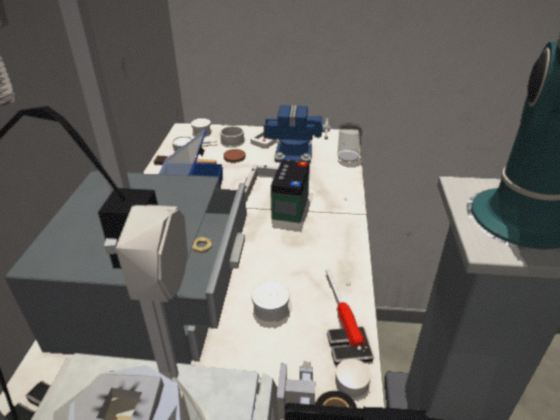

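Scene: battery at about (278,205), dock rails at (235,210), stone (183,203), beaker (255,140), tin (365,290). Zooming on the battery and dock.

```bash
cat > h.py <<'E'
import numpy as np
def ray(c,u,v,z):
    K,R,t=c["camera_matrix"],c["R"],c["t"]
    d=R.T@np.linalg.solve(K,[u,v,1.]);o=-R.T@t
    return o+d*(z-o[2])/d[2]
def proj(c,X):
    p=c["camera_matrix"]@(c["R"]@np.array(X,float)+c["t"]);return p[:2]/p[2]
E
python3 - <<'E'
import cv2,numpy as np
a=cv2.imread("pics/scene0.png")[165:255,195:315]
cv2.imwrite("pics/s1.png",cv2.resize(a,None,fx=6,fy=6,interpolation=cv2.INTER_CUBIC))
a=cv2.imread("pics/side0.png")[145:240,225:345]
cv2.imwrite("pics/d1.png",cv2.resize(a,None,fx=6,fy=6,interpolation=cv2.INTER_CUBIC))
E
```

```text
(no output)
```

View pics/s1.png

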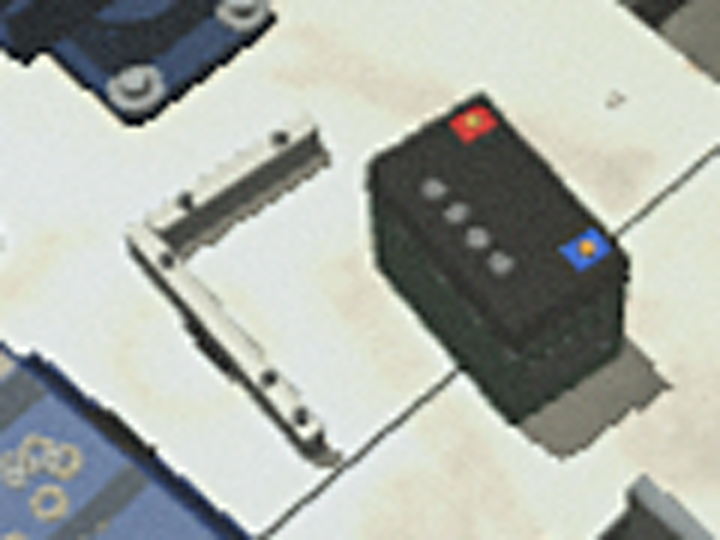

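View pics/d1.png

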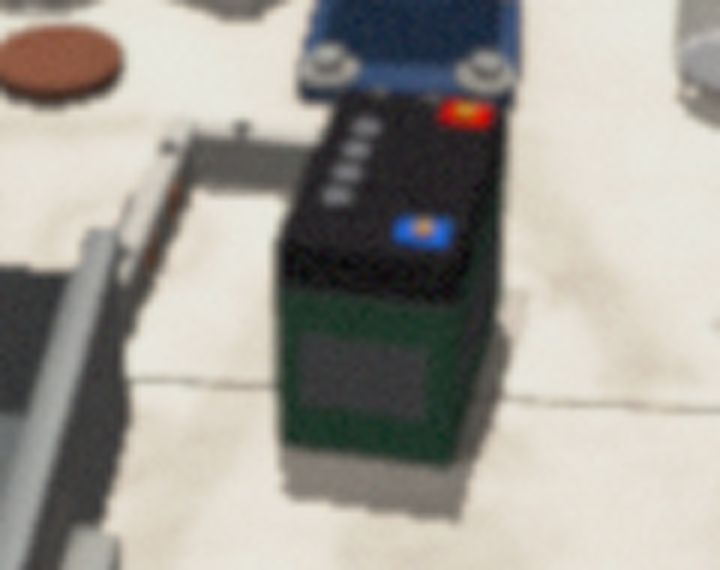

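```bash
cat > fit0.py <<'E'
import numpy as np
from scipy.optimize import least_squares
from h import *
c=dict(np.load("scene0.npz"));d=dict(np.load("side0.npz"))
def fit(obs,x0):
    def f(p):
        r=[]
        co,s=np.cos(p[2]),np.sin(p[2])
        for cam,(X,Y,Z),(u,v) in obs:
            r+=list(proj(cam,[p[0]+co*X-s*Y,p[1]+s*X+co*Y,Z])-[u,v])
        return r
    q=least_squares(f,x0,loss='soft_l1');return q.x,np.round(f(q.x),1)
S=lambda x,y:((x+.5)/6-.5+195,(y+.5)/6-.5+165)
D=lambda x,y:((x+.5)/6-.5+225,(y+.5)/6-.5+145)
h=.092;a,b=.033,.055
print(fit([(c,(a,-b,h),S(370,165)),(c,(-a,-b,h),S(483,93)),(c,(-a,b,h),S(630,260)),(c,(a,b,h),S(515,348)),(c,(a,b,0),S(518,425)),
 (d,(a,b,h),D(282,250)),(d,(-a,b,h),D(468,265)),(d,(a,b,0),D(285,445)),(d,(-a,b,0),D(455,463))],[.5,.05,0]))
r=.025
print(fit([(c,(.012,-.012,r),S(128,235)),(c,(-.095,-.012,r),S(313,115)),(c,(-.095,0,r),S(327,135)),(c,(.012,.130,r),S(310,455)),(c,(0,.130,r),S(325,430)),
 (d,(.012,-.012,r),D(170,128))],[.6,.05,0]))
for n,uv,z in(("tin",(364,289),.037),("beakertop",(250,126),.083),("beakerbase",(257,142),0),("stone",(183,203),.01)):print(n,ray(c,*uv,z))
print("tin side",ray(d,271,295,.037),"stone",ray(d,235,155,.01),"beakerbase",ray(d,349,157,0), "vise", ray(c,*S(130,118),0),ray(c,*S(270,15),0),
"boxcorner",[ray(c,290,262,z) for z in(0,.05,.1)],ray(d,240,200,.05))
E
python3 fit0.py
```

```text
(array([ 0.50957541,  0.00983936, -0.10395755]), array([-1. , -0.6, -0.2, -1.4,  1.4, -1.7,  0.6, -2.5, -0.1,  0.7, -1.1,
       -0.7, -0.6,  0.2, -0.9,  2. ,  0.5,  2.6]))
(array([ 0.60544752, -0.11586095, -0.10306271]), array([ 0. , -0.1,  0.1,  0.2,  0.3, -0.4, -0.4, -0.8,  0.7,  0.8, -0.5,
       -0.7]))
tin [0.51580583 0.32047822 0.037     ]
beakertop [ 0.38815343 -0.23338111  0.083     ]
beakerbase [ 0.37019973 -0.227861    0.        ]
stone [ 0.67741958 -0.2044195   0.01      ]
tin side [0.51971719 0.31300328 0.037     ] stone [ 0.674298   -0.20238591  0.01      ] beakerbase [ 0.37126086 -0.23607974  0.        ] vise [ 0.56519803 -0.19403129  0.        ] [ 4.74306899e-01 -1.92931294e-01  1.11022302e-16] boxcorner [array([0.58405536, 0.13260631, 0.        ]), array([0.59980636, 0.14644354, 0.05      ]), array([0.61555736, 0.16028078, 0.1       ])] [0.61464567 0.05928772 0.05      ]
```

```bash
python3 - <<'E'
import numpy as np
from h import *
from scipy.optimize import least_squares
c=dict(np.load("scene0.npz"));d=dict(np.load("side0.npz"))
for n,a,b in(("bar end",(301.5,246),(241.5,184)),("box far corner", (203,329),(78,173)),("blue tray high",(185,215),(205,130)),("vise jaw",(207,132),(293,108))):
    q=least_squares(lambda X:np.r_[proj(c,X)-a,proj(d,X)-b],[.6,.1,.05]);print(n,q.x.round(3),q.fun.round(1))
from bench import env
print(env.state()['ee_rot'])
E
```

```text
bar end [0.588 0.168 0.162] [ 0.1 -0.4 -0.3  0.2]
box far corner [0.876 0.173 0.18 ] [-1.   7.3  6.  -3.4]
blue tray high [ 0.72  -0.098  0.132] [ 0.2 -0.6 -0.5  0.4]
vise jaw [ 0.521 -0.265  0.126] [-0.9  2.4  1.9 -1.4]
[-4.35680642e-05  1.39495170e-01  9.90222458e-01 -7.61459672e-04]
```

```bash
python3 -m jog '-23.5 -20.5 0 0 30;-23.5 -20.5 0 0 30;-23.5 -20.5 0 0 30;-23.5 -20.5 0 0 30;-23.5 -20.5 0 0 30;-23.5 -20.5 0 0 30;-23.5 -20.5 0 0 30;-23.5 -20.5 0 0 30;-23.5 -20.5 0 0 30;-23.5 -20.5 0 0 30' && python3 -m jog '-23.5 -20.5 0 0 30;-23.5 -20.5 0 0 30;-23.5 -20.5 0 0 30;-23.5 -20.5 0 0 30;-23.5 -20.5 0 0 30;-23.5 -20.5 0 0 30;-23.5 -20.5 0 0 30;-23.5 -20.5 0 0 30;-23.5 -20.5 0 0 30;-23.5 -20.5 0 0 30' && python3 -m jog '0 0 0 6.7 30;0 0 0 6.7 30;0 0 0 6.7 30;0 0 0 6.7 30;0 0 0 6.7 30;0 0 0 6.7 30;0 0 0 6.7 30;0 0 0 6.7 30;0 0 0 6.7 30;0 0 0 6.7 30;0 0 0 6.7 30;0 0 0 6.3 30'
python3 - <<'E'
from bench import env,camera
import cv2,numpy as np
s=env.state();c=camera("wrist");print(s['joint_pos'],c['mount'])
np.savez("w0.npz",ee=s['ee_pos'],q=s['ee_rot'],**c);cv2.imwrite("pics/w0.png",c["frame"][:,:,::-1])
E
```

```text
time_s: 0.93
ee_pos: [0.3492, 0.3612, 0.2254]
ee_rot: [-0.0, 0.139, 0.99, -0.0]
contact_force: [-0.0, -0.1, 0.4]
grip_width: 0.0302
gripper_force: 0.0
time_s: 1.77
ee_pos: [0.5184, 0.0994, 0.2254]
ee_rot: [-0.0, 0.139, 0.99, -0.0]
contact_force: [0.9, -0.3, 0.2]
grip_width: 0.0303
gripper_force: 0.0
time_s: 2.77
ee_pos: [0.5177, 0.1008, 0.2253]
ee_rot: [-0.0, 0.745, 0.667, -0.0]
contact_force: [0.8, 0.3, 0.9]
grip_width: 0.0302
gripper_force: 0.0
[-0.69973235  0.27468421  0.52993714  1.93030669 -0.16575815  0.97980874
 -0.20429442] [[-2.90724666e-04 -9.58865772e-01 -2.83859731e-01  8.11163027e-02]
 [ 9.99999511e-01 -1.05022043e-05 -9.88707762e-04 -7.65775158e-04]
 [ 9.45056879e-04 -2.83859880e-01  9.58865306e-01 -1.59118878e-01]
 [ 0.00000000e+00  0.00000000e+00  0.00000000e+00  1.00000000e+00]]
```

View pics/w0.png

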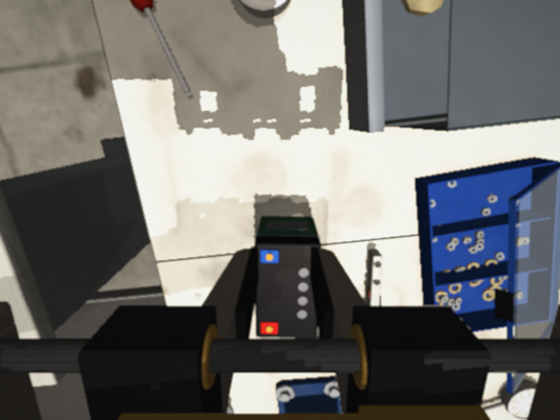

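```bash
cat >> h.py <<'E'
from scipy.spatial.transform import Rotation as Ro
def wcam(w):
    q=w['q'];T=np.eye(4);T[:3,:3]=Ro.from_quat([q[1],q[2],q[3],q[0]]).as_matrix();T[:3,3]=w['ee']
    M=np.linalg.inv(T@w['mount']);return dict(camera_matrix=w['camera_matrix'],R=M[:3,:3],t=M[:3,3])
def place(p,X):
    co,s=np.cos(p[2]),np.sin(p[2]);return [p[0]+co*X[0]-s*X[1],p[1]+s*X[0]+co*X[1],X[2]]
E
python3 - <<'E'
from h import *
import cv2
c=wcam(dict(np.load("w0.npz")))
im=cv2.imread("pics/w0.png")
B=(.5096,.0098,-.104);D=(.6054,-.1159,-.1031)
for z,col in((.092,(0,255,255)),(0,(255,0,255))):
    cv2.polylines(im,[np.array([np.round(proj(c,place(B,(a*.033,b*.055,z)))*1).astype(int) for a,b in((1,1),(1,-1),(-1,-1),(-1,1))])],True,col,1)
cv2.polylines(im,[np.array([proj(c,place(D,X)).astype(int) for X in((-.095,0,.025),(0,0,.025),(0,.13,.025),(.012,.13,.025),(.012,-.012,.025))])],False,(0,0,255),1)
cv2.imwrite("pics/w0b.png",cv2.resize(im[190:350,220:420],None,fx=3.7,fy=3.7,interpolation=cv2.INTER_CUBIC))
E
```

```text
(no output)
```

View pics/w0b.png

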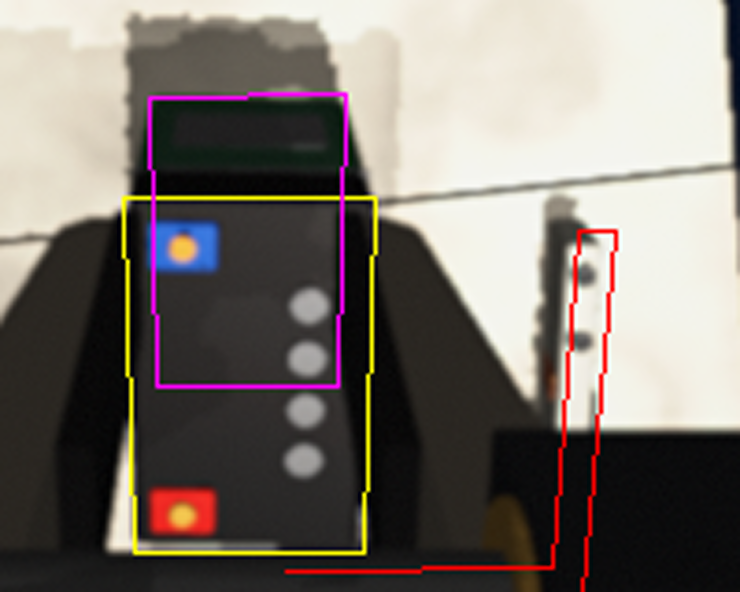

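```bash
python3 -m jog '0 0 25 0 30;0 0 25 0 30;0 0 25 0 30;0 0 25 0 30;0 0 25 0 30;0 0 25 0 30;0 0 20 0 30;0 0 15 0 30;0 0 10 0 30;0 0 6 0 30;0 0 2 0 30;0 0 0 0 30' && python3 -m jog '-6 0 0 0 30;-6 0 0 0 30;-4 0 0 0 30;-4 0 0 0 30;-4 0 0 0 30;-4 0 0 0 30;-5 0 0 0 30;-5 0 0 0 30'
```

```text
time_s: 3.82
ee_pos: [0.5181, 0.1008, 0.0226]
ee_rot: [0.0, 0.743, 0.669, 0.0]
contact_force: [-0.1, 0.5, 0.7]
grip_width: 0.0301
gripper_force: 0.0
time_s: 4.48
ee_pos: [0.5144, 0.0647, 0.023]
ee_rot: [-0.001, 0.743, 0.67, 0.001]
contact_force: [0.8, 4.9, 1.6]
grip_width: 0.0299
gripper_force: 2.6
```

```bash
python3 -m jog '-5 0 0 0 30;-5 0 0 0 30;-5 0 0 0 30;-5 0 0 0 30;-5 0 0 0 30;-5 0 0 0 30;-4 0 0 0 30;-2 0 0 0 30;0 0 0 0 30'
python3 - <<'E'
from bench import env,camera
import cv2,numpy as np
s=env.state();c=camera("wrist")
np.savez("w1.npz",ee=s['ee_pos'],q=s['ee_rot'],**c)
a=camera("scene")["frame"][165:255,195:315,::-1];b=camera("side")["frame"][145:240,225:345,::-1]
b=cv2.resize(b,None,fx=3.3,fy=3.3);a=cv2.resize(a,(b.shape[1],b.shape[0]))
cv2.imwrite("pics/m1.png",np.hstack([a,b]))
E
```

```text
time_s: 5.23
ee_pos: [0.5106, 0.0276, 0.0229]
ee_rot: [0.0, 0.743, 0.669, 0.001]
contact_force: [0.8, 3.6, 3.3]
grip_width: 0.0296
gripper_force: 1.7
```

View pics/m1.png

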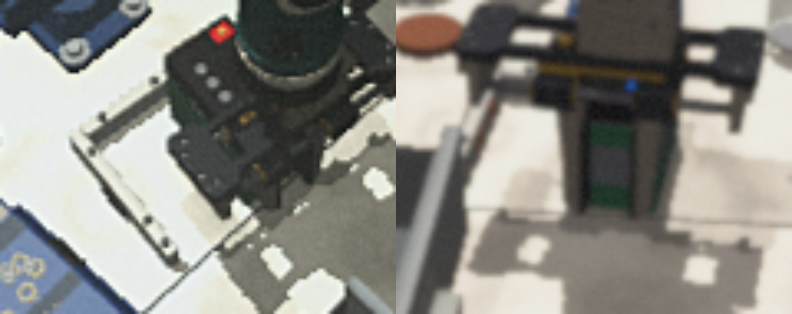

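```bash
python3 -m jog '5 0 0 0 30;15 0 0 0 30;0 0 -30 0 30;0 0 -30 0 30;0 0 -30 0 30;0 0 -30 0 30;0 -20 0 0 30;-15 -20 0 0 30;-30 -21 0 0 30;-30 0 0 0 30;-10 0 0 0 30;0 0 0 -6 30' && python3 -m jog '0 0 0 -7 30;0 0 0 -7 30;0 0 0 -7 30;0 0 0 -7 30;0 0 0 -7 30;0 0 0 -7 30;0 0 0 -7 30;0 0 0 -7 30;0 0 0 -7 30;0 0 0 -7 30;0 0 0 -7 30;0 0 0 -7 30'
python3 - <<'E'
from bench import env,camera
import cv2,numpy as np
s=env.state();c=camera("wrist");print(s['joint_pos'])
np.savez("w2.npz",ee=s['ee_pos'],q=s['ee_rot'],**c);cv2.imwrite("pics/w2.png",c["frame"][:,:,::-1])
E
```

```text
time_s: 6.38
ee_pos: [0.4421, -0.0339, 0.1426]
ee_rot: [0.0, 0.709, 0.705, -0.0]
contact_force: [-1.6, 0.6, 0.3]
grip_width: 0.0298
gripper_force: 0.0
time_s: 7.38
ee_pos: [0.4428, -0.0311, 0.1422]
ee_rot: [-0.0, 0.05, 0.999, -0.0]
contact_force: [0.5, 0.1, 0.9]
grip_width: 0.0302
gripper_force: 0.0
[-0.22730812  0.24108745  0.25130952  2.17541649 -0.08789041  0.73490244
  1.55322377]
```

View pics/w2.png

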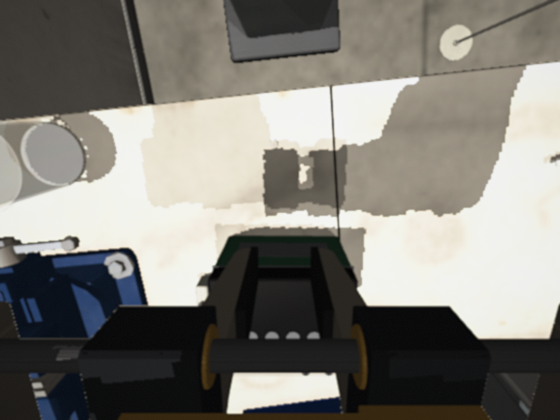

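```bash
python3 - <<'E'
from h import *
c=wcam(dict(np.load("w2.npz")))
D=(.6054,-.1159,-.1031)
def dk(P):
    dx,dy=P[0]-D[0],P[1]-D[1];co,s=np.cos(D[2]),np.sin(D[2]);return round(co*dx+s*dy,4),round(-s*dx+co*dy,4)
for uv in((235,237),(343,237)):print(dk(ray(c,*uv,0)))
for uv in((210,268),(356,268)):print("top",dk(ray(c,*uv,.092)))
print("tcp",dk(np.load("w2.npz")['ee']))
E
```

```text
(np.float64(-0.1374), np.float64(0.0196))
(np.float64(-0.1377), np.float64(0.1273))
top (np.float64(-0.1486), np.float64(0.0157))
top (np.float64(-0.1489), np.float64(0.1198))
tcp (np.float64(-0.1704), np.float64(0.0676))
```

```bash
python3 -m jog '0 2 25 0 30;0 0 25 0 30;0 0 25 0 30;0 0 20 0 30;0 0 15 0 30;0 0 7 0 30;0 0 3 0 30;0 0 0 0 30;-5 0 0 0 30;-5 0 0 0 30;-4 0 0 0 30;-4 0 0 0 30' && python3 -m jog '-4 0 0 0 30;-4 0 0 0 30;-4 0 0 0 30;-5 0 0 0 30;-5 0 0 0 30;-5 0 0 0 30;-5 0 0 0 30;-5 0 0 0 30;-5 0 0 0 30' && python3 -m jog '-5 0 0 0 30;-5 0 0 0 30;-4 0 0 0 30;-3 0 0 0 30;-2 0 0 0 30;-2 0 0 0 30'
```

```text
time_s: 8.43
ee_pos: [0.4622, -0.0309, 0.0234]
ee_rot: [0.001, 0.053, 0.999, 0.0]
contact_force: [-0.2, -0.1, 0.3]
grip_width: 0.0297
gripper_force: 0.0
time_s: 9.18
ee_pos: [0.5003, -0.0351, 0.0223]
ee_rot: [-0.003, 0.053, 0.999, 0.0]
contact_force: [-7.2, 0.6, 5.0]
grip_width: 0.0301
gripper_force: 3.5
time_s: 9.68
ee_pos: [0.5211, -0.0373, 0.0223]
ee_rot: [-0.003, 0.053, 0.999, 0.0]
contact_force: [-7.3, -0.1, 5.5]
grip_width: 0.0301
gripper_force: 3.8
```

```bash
for i in 1; do python3 -m jog '-3 0 0 0 30;-3 0 0 0 30;-2 0 0 0 30;-1 0 0 0 30'; done; python3 -m jog '-2 0 0 0 30;-2 0 0 0 30;-1 0 0 0 30'; python3 -m jog '-2 0 0 0 30;-1 0 0 0 30;0 0 0 0 30'
```

```text
time_s: 10.02
ee_pos: [0.5305, -0.0383, 0.0222]
ee_rot: [-0.002, 0.053, 0.999, 0.0]
contact_force: [-6.4, 0.5, 4.9]
grip_width: 0.0304
gripper_force: 3.3
time_s: 10.27
ee_pos: [0.5343, -0.0387, 0.0222]
ee_rot: [-0.003, 0.053, 0.999, 0.0]
contact_force: [-11.0, 0.5, 8.3]
grip_width: 0.0298
gripper_force: 5.3
time_s: 10.52
ee_pos: [0.5345, -0.0389, 0.0218]
ee_rot: [-0.006, 0.052, 0.999, 0.0]
contact_force: [-14.0, 0.7, 10.8]
grip_width: 0.0302
gripper_force: 7.7
```

```bash
python3 -m jog '5 0 0 0 30;15 0 0 0 30;0 0 -30 0 30;0 0 -30 0 30;0 0 -30 0 30;0 0 -30 0 30;0 0 0 0 30'; python3 - <<'E'
from h import *
c=wcam(dict(np.load("w0.npz")))
for uv in((417,178),(425,260),(435,330)):
    for z in (.0,.05,.1):print(uv,ray(c,*uv,z).round(3))
E
```

```text
time_s: 11.1
ee_pos: [0.5246, -0.0375, 0.1483]
ee_rot: [0.005, 0.053, 0.999, 0.001]
contact_force: [0.1, 0.2, 0.9]
grip_width: 0.0299
gripper_force: 0.0
(417, 178) [0.677 0.094 0.   ]
(417, 178) [0.657 0.105 0.05 ]
(417, 178) [0.638 0.117 0.1  ]
(425, 260) [ 0.688 -0.015  0.   ]
(425, 260) [0.667 0.01  0.05 ]
(425, 260) [0.646 0.036 0.1  ]
(435, 330) [ 0.703 -0.124  0.   ]
(435, 330) [ 0.68  -0.084  0.05 ]
(435, 330) [ 0.657 -0.045  0.1  ]
```

```bash
python3 -m jog '-10 17 0 0 30;-10 17 0 0 30;-10 17 0 0 30;-10 17 0 0 30;-11 17 0 0 30;0 0 0 7 30;0 0 0 7 30;0 0 0 7 30;0 0 0 7 30;0 0 0 7 30;0 0 0 7 30' && python3 -m jog '0 0 0 7 30;0 0 0 7 30;0 0 0 7 30;0 0 0 7 30;0 0 0 7 30;0 0 0 7 30;0 0 0 6 30;0 0 0 0 30'
python3 - <<'E'
from bench import env,camera
import cv2,numpy as np
s=env.state();c=camera("wrist");print(s['joint_pos'])
np.savez("w3.npz",ee=s['ee_pos'],q=s['ee_rot'],**c)
a=c["frame"][:,:,::-1][:,180:460];b=camera("side")["frame"][100:240,180:380,::-1];
b=cv2.resize(b,(600*140//200*0+500,350));b=cv2.copyMakeBorder(b,0,70,0,0,cv2.BORDER_CONSTANT);cv2.imwrite("pics/m3.png",np.hstack([a,b]))
E
```

```text
time_s: 12.02
ee_pos: [0.5803, 0.042, 0.1422]
ee_rot: [0.0, 0.41, 0.912, -0.0]
contact_force: [0.5, -0.2, -0.1]
grip_width: 0.03
gripper_force: 0.0
time_s: 12.68
ee_pos: [0.5802, 0.0421, 0.1421]
ee_rot: [0.0, 0.744, 0.668, -0.0]
contact_force: [0.8, 0.6, -0.6]
grip_width: 0.0301
gripper_force: 0.0
[-0.59252163  0.50188216  0.60491759  1.87532075 -0.3631509   0.87571387
  0.08348566]
```

View pics/m3.png

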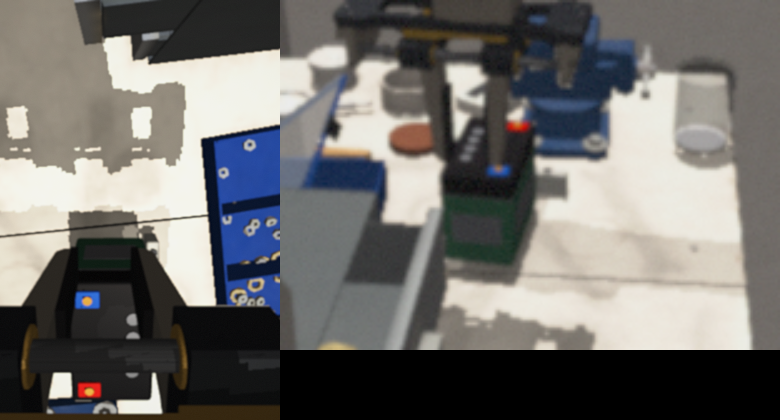

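```bash
python3 - <<'E'
from h import *
w=dict(np.load("w3.npz"));c=wcam(w)
D=(.6054,-.1159,-.1031)
def dk(P):
    dx,dy=P[0]-D[0],P[1]-D[1];co,s=np.cos(D[2]),np.sin(D[2]);return round(float(co*dx+s*dy),4),round(float(-s*dx+co*dy),4)
for uv in((258,239),(325,240),(323,231),(338,231)):print(dk(ray(c,*uv,0 if uv[1]>235 else .025)))
print("tcp",dk(w['ee']))
E
python3 -m jog '0 0 25 0 30;0 0 25 0 30;0 0 25 0 30;0 0 20 0 30;0 0 14 0 30;0 0 7 0 30;0 0 3 0 30;0 0 0 0 30'
```

```text
(-0.0684, 0.1192)
(-0.0015, 0.1178)
(-0.0069, 0.1364)
(0.0067, 0.1363)
tcp (-0.0413, 0.1546)
time_s: 13.45
ee_pos: [0.5804, 0.0418, 0.0235]
ee_rot: [0.0, 0.743, 0.669, -0.0]
contact_force: [0.5, -0.4, 1.1]
grip_width: 0.0299
gripper_force: 0.0
```

```bash
python3 -m jog '-5 5 0 0 30;-5 0 0 0 30;-4 0 0 0 30;-3 0 0 0 30;-2 0 0 0 30;-2 0 0 0 30;0 0 0 0 30'; python3 -m jog '-2 0 0 0 30;-2 0 0 0 30;-2 0 0 0 30'; python3 -m jog '-2 0 0 0 30;-2 0 0 0 30;-1 0 0 0 30'
```

```text
time_s: 14.03
ee_pos: [0.5829, 0.0201, 0.0238]
ee_rot: [0.0, 0.744, 0.669, 0.0]
contact_force: [0.5, -1.0, -0.3]
grip_width: 0.0301
gripper_force: 0.0
time_s: 14.28
ee_pos: [0.5826, 0.0167, 0.0237]
ee_rot: [-0.001, 0.743, 0.67, 0.001]
contact_force: [0.7, 4.5, 0.6]
grip_width: 0.0295
gripper_force: 2.5
time_s: 14.53
ee_pos: [0.582, 0.0112, 0.0237]
ee_rot: [-0.001, 0.743, 0.669, 0.001]
contact_force: [1.8, 5.3, 1.1]
grip_width: 0.0299
gripper_force: 2.5
```

```bash
python3 -m jog '-2 0 0 0 30;-1 0 0 0 30;-1 0 0 0 30'; python3 -m jog '-1 0 0 0 30;-1 0 0 0 30;-1 0 0 0 30';python3 -m jog '-1 0 0 0 30;-1 0 0 0 30;-1 0 0 0 30'
```

```text
time_s: 14.78
ee_pos: [0.5816, 0.0067, 0.0237]
ee_rot: [-0.0, 0.743, 0.669, 0.0]
contact_force: [0.2, 5.3, 1.3]
grip_width: 0.0299
gripper_force: 2.6
time_s: 15.03
ee_pos: [0.5812, 0.0039, 0.0237]
ee_rot: [-0.001, 0.743, 0.669, 0.001]
contact_force: [-0.3, 8.3, 2.3]
grip_width: 0.0298
gripper_force: 4.1
time_s: 15.28
ee_pos: [0.5809, 0.0038, 0.0239]
ee_rot: [-0.002, 0.742, 0.67, 0.001]
contact_force: [-0.1, 13.8, 4.9]
grip_width: 0.0304
gripper_force: 6.9
```

```bash
python3 -m jog '5 0 0 0 30;15 0 0 0 30;10 0 0 0 30;0 0 -30 0 30;0 0 -30 0 30;0 0 -30 0 30;0 0 -30 0 30;20 -30 -20 0 30;20 -30 -20 0 30;20 -30 0 0 30;20 -30 0 0 30;0 0 0 0 30'
python3 - <<'E'
from bench import env,camera
import cv2,numpy as np
C=camera("scene");np.savez("scene4.npz",**C);D=camera("side");np.savez("side4.npz",**D)
a=C["frame"][165:255,195:315,::-1];b=D["frame"][120:215,225:325,::-1]
a=cv2.resize(a,(400,300),interpolation=cv2.INTER_CUBIC);b=cv2.resize(b,(316,300),interpolation=cv2.INTER_CUBIC)
cv2.imwrite("pics/m4.png",np.hstack([a,b]))
E
```

```text
time_s: 16.28
ee_pos: [0.4678, 0.1259, 0.1831]
ee_rot: [-0.002, 0.741, 0.672, -0.001]
contact_force: [0.1, 0.3, 0.4]
grip_width: 0.0297
gripper_force: 0.0
```

View pics/m4.png

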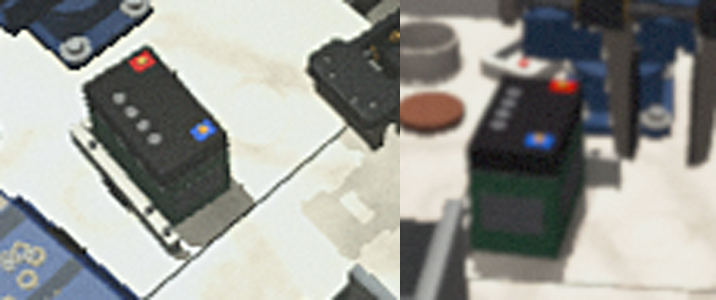

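```bash
python3 -m jog '-29 8.4 0 0 30;-29 8.4 0 0 30;-29 8.4 0 0 30;-29 8.4 0 0 30;-29 8.4 0 0 30;-29 8.4 0 0 30;0 0 0 -7 30;0 0 0 -7 30;0 0 0 -7 30;0 0 0 -7 30;0 0 0 -7 30;0 0 0 -7 30' && python3 -m jog '0 0 0 -7 30;0 0 0 -7 30;0 0 0 -7 30;0 0 0 -7 30;0 0 0 -7 30;0 0 0 -7 30;0 0 0 -6 30;0 0 0 0 30'
```

```text
time_s: 17.38
ee_pos: [0.5053, -0.0592, 0.1834]
ee_rot: [0.0, 0.453, 0.891, -0.001]
contact_force: [0.7, 0.8, -0.5]
grip_width: 0.0299
gripper_force: 0.0
time_s: 18.05
ee_pos: [0.5052, -0.059, 0.1833]
ee_rot: [0.0, 0.053, 0.999, -0.001]
contact_force: [0.4, -0.5, -0.2]
grip_width: 0.03
gripper_force: 0.0
```

```bash
python3 -m jog '0 5 30 0 30;0 0 30 0 30;0 0 30 0 30;0 0 30 0 30;0 0 20 0 30;0 0 12 0 30;0 0 6 0 30;0 0 2 0 30;0 0 0 0 30' && python3 -m jog '-6 0 0 0 30;-5 0 0 0 30;-4 0 0 0 30;-3 0 0 0 30;-2 0 0 0 30;-2 0 0 0 30;0 0 0 0 30' && python3 -m jog '-1 0 0 0 30;-1 0 0 0 30;-1 0 0 0 30' && python3 -m jog '-1 0 0 0 30;-1 0 0 0 30;-1 0 0 0 30'
```

```text
time_s: 18.8
ee_pos: [0.5058, -0.0523, 0.0239]
ee_rot: [0.0, 0.053, 0.999, -0.0]
contact_force: [-0.0, -0.1, 0.4]
grip_width: 0.0297
gripper_force: 0.0
time_s: 19.38
ee_pos: [0.5276, -0.054, 0.0237]
ee_rot: [0.0, 0.053, 0.999, 0.0]
contact_force: [-0.5, 0.0, -0.3]
grip_width: 0.0297
gripper_force: 0.0
time_s: 19.63
ee_pos: [0.53, -0.0543, 0.0235]
ee_rot: [-0.0, 0.053, 0.999, 0.0]
contact_force: [0.5, 0.0, 0.6]
grip_width: 0.0301
gripper_force: 0.0
time_s: 19.88
ee_pos: [0.5312, -0.0542, 0.0233]
ee_rot: [-0.002, 0.052, 0.999, 0.0]
contact_force: [-6.4, 0.8, 5.4]
grip_width: 0.0298
gripper_force: 3.6
```

```bash
python3 -m jog '-1 0 0 0 30;-1 0 0 0 30;-1 0 0 0 30' ; python3 -m jog '-1 0 0 0 30;-1 0 0 0 30;-1 0 0 0 30;0 0 0 0 30'
```

```text
time_s: 20.13
ee_pos: [0.5329, -0.0544, 0.0231]
ee_rot: [-0.003, 0.053, 0.999, 0.001]
contact_force: [-11.5, 0.7, 8.5]
grip_width: 0.0296
gripper_force: 5.5
time_s: 20.47
ee_pos: [0.5331, -0.0545, 0.0227]
ee_rot: [-0.006, 0.052, 0.999, 0.001]
contact_force: [-15.2, 1.1, 10.6]
grip_width: 0.0301
gripper_force: 7.8
```

```bash
python3 -m jog '5 0 0 0 30;10 0 0 0 30;15 0 0 0 30;10 0 0 0 30;0 0 -30 0 30;0 0 -30 0 30;0 0 -30 0 30;0 0 -30 0 30;0 0 0 0 30;0 0 0 0 30' && python3 - <<'E'
from bench import env,camera
import numpy as np,cv2
from h import *
c=camera("scene");p=dict(np.load("scene4.npz"))
# outline check: dark battery edges vs predicted home pose in scene view
d=cv2.absdiff(c["frame"],p["frame"])[165:255,195:262];print("change since last look",int((d.max(2)>60).sum()))
print(env.job_done())
E
```

```text
time_s: 21.3
ee_pos: [0.5006, -0.0509, 0.1453]
ee_rot: [0.002, 0.053, 0.999, 0.0]
contact_force: [-0.3, -0.3, -0.5]
grip_width: 0.0299
gripper_force: 0.0
change since last look 61
the job is handed in; nothing more can be done
None
```

I pushed the battery low and upright into the charging corner until it stopped firmly against both rails, left the hand clear, and handed the job in at about 21 s. The judge returned no verdict, and I did not re-measure the final pose in the camera after the last nudge.

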